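# Restack the spacers of a centring stage

## Robot

A 6-joint arm with a two-finger parallel gripper is mounted at the origin on the work surface. World frame = base frame: x ahead of the robot, y to its left, z up, the work surface at z = 0. Lengths are in m, angles in degrees, forces in N, time in s.
With the tool pointing down it reaches from about 0.375 to 0.925 m from the base axis. Payload 5.7 kg.
Tool frame: the origin (TCP) lies at the very end of the fingers, on their centre line; the grasp point (between the pads) lies 19 mm behind it; z points along the fingers, y is the line along which they close (so a half turn about z gives the same grasp; the last joint's range is limited). The gripper opens to 88 mm and grips with 3 to 60 N. Pads are 20 mm wide; open, the fingers measure 115 mm over their backs; the gripper's body (75 mm by 178 mm) begins 61 mm behind the grasp point.
Start: joints at [62.676, 20.558, 86.54, -0, 72.909, -6.595], TCP at [0.212, 0.561, 0.223] pointing down, gripper open.
Joint ranges: [-170.27, 170.27], [-57.76, 135], [12.27, 136.19], [-55.21, 235.2], [11.17, 155.16], [-170.74, 170.74]. Speed limits (degrees/s): [136.94, 136.94, 180, 180, 180, 180].

## Interface

Orientations are given as a 3x3 rotation matrix whose columns are the frame's x, y, z axes.
In Python, from rig import arm gives the robot as it stands. Calls block until the motion is done:
- arm.goto(position, orientation): joint-space move of the TCP to a pose.
- arm.move_l(position, rot=None, rate=0.15, until_force=None): straight line of the TCP; rot=None keeps the orientation; rate is the mean speed in m/s. With until_force (N) it stops when the force on the tool has changed by that much, and returns True; else False.
- arm.move_j(angles): joint-space move.
- arm.grip(opening, grasp_force=None): finger opening in m; grasp_force is the grip in N (None keeps the last); returns when the fingers have stopped.
- arm.wait(seconds).
- arm.inverse_kinematics(position, orientation): joint angles nearest the present ones, or None.
- arm.get_state(): the state.
- arm.read_camera(name): name is "side" or "top"; returns (picture, depth): 420x560x3 uint8, blue, green, red; 420x560 float32, m along the optical axis (not along the pixel's ray), 0 where there is no reading.
- arm.camera_info(name): a dict with "vfov" (degrees; the focal length in pixels is half the picture's height over the tangent of half this angle, whatever the lens; pixels are square), "cx", "cy" (the principal point, pixels), "rvec" (rotation vector, rad) and "tvec" (3), from world to camera coordinates, as OpenCV has them. Camera axes: x right, y down, z forward; pixel columns grow to the right and rows downward; lengths in m; the calibration is good to about 2 mm. A picture is of the moment at which its call begins. camera_info takes no time and is no camera call.
A pose or a line that the arm cannot do raises arm.Unreachable and nothing moves.
- arm.job_done(): hands the job in; it is judged then, once.
The state is a dict: "clock": time; "q": joint angles; "qd": joint speeds; "joint_efforts": joint torques, N m; "position": TCP position; "orientation": TCP orientation; "wrist_force": force on the tool from outside, world axes, zero at the start; "wrist_torque": the same for the moment, N m; "finger_gap": finger opening in m; "finger_force": force on a finger pad.
Only numpy, scipy, OpenCV 4.12 (cv2) and the standard library are available. Lean on these libraries where they do the work, as an engineer would, in place of code of your own. Each camera call takes 0.05 s, during which the arm holds its last target. There are 200 camera calls.

## Task

Thread the three thick aluminium spacers onto the upright spindle of the black stage hub in size order, one at a time, the largest first at the bottom, then the middle one, then the smallest on top, each pushed past the spring catch and let go lying fully home, flat on what is below it, before the next goes on. Feel your way gently: the hub must never take more than 30 N. Leave the other things on the bench where they are.

Things in the scene. Friction and masses are not known exactly. Their poses are not given: they have to be found in the camera images.
- hub: round black foot of a centring stage, fixed to the bench, 120 mm diameter, 20 mm tall; origin at the centre of its underside, z up, yaw varies. It carries a carriage (seat disc and spindle in one) that is clamped on it slightly off-centre, and would only shift under about 15 N sideways
- seat (a point): nominal middle of the seat, 26 mm above the bench: top of the aluminium disc, 62 mm diameter, 6 mm thick, that lies on the foot and on which the first spacer comes to rest
- spindle (a point): nominal middle of the spindle's top, 84 mm above the bench. The steel spindle is 14 mm in diameter, rises 58 mm from the seat, and has a flat top with a 0.5 mm chamfer. The point is fixed to the foot: the real spindle stands off it by up to 4 mm in the foot's x and up to 4 mm in its y, differently each time; only its height is exact
- catch (a point): nominal middle of the two spring catches, 70 mm above the bench: on the spindle's sides towards the hub's +x and -x a leaf bulges 2.5 mm out, from 63 to 77 mm height. A spacer merely dropped on rests there; a push of about 4 to 8 N snaps it past, and below it slides freely. Three spacers end 36 mm above the seat, just under the leaves
- spacer_large: the largest of three plain aluminium spacers that look alike but for size: a ring 60 mm outside diameter, 12 mm tall, straight bore 16.5 mm, about 100 g, lying flat on the bench at the start; origin at the centre of its underside, z along its axis
- spacer_medium: the middle one of three plain aluminium spacers that look alike but for size: a ring 48 mm outside diameter, 12 mm tall, straight bore 16.5 mm, about 60 g, lying flat on the bench at the start; origin at the centre of its underside, z along its axis
- spacer_small: the smallest of three plain aluminium spacers that look alike but for size: a ring 36 mm outside diameter, 12 mm tall, straight bore 16.5 mm, about 30 g, lying flat on the bench at the start; origin at the centre of its underside, z along its axis
- filter_ring: a thin bare filter ring, 52 mm across with a 42 mm opening, 8 mm tall (far too wide for the spindle); a bystander, origin under its centre
- objective: a microscope objective standing on its thread, 28 mm across, 42 mm tall; a bystander, origin under its centre
- eyepiece: a black eyepiece standing upright, 36 mm across, 50 mm tall; a bystander, origin under its centre
- dish: a round glass dish, 90 mm across, 15 mm tall; a bystander, origin under its centre
- tweezers: steel tweezers lying flat, about 125 mm long, 20 mm wide, 8 mm tall; a bystander, origin under the middle
- screwdriver: a screwdriver with a black handle, 160 mm long, lying flat; a bystander
There are look-alikes about, which are no part of the job. Leave any yellow look-alike of the spacer_small alone.

How it is judged:
By the outcome, as a careful person would: the job done as asked, in the order asked, and still so for the second after the job is handed in, with the robot touching nothing.
It also fails if it takes over 72 s, if anything falls off the work surface, if the arm or the gripper's body presses on something with over 40 N, if the wrist force passes 120 N, or if a joint passes its speed limit or range.

## Working session

There is one attempt and no reset: what is moved stays moved. The work goes in short steps, each a Python script; the robot and the scene stay as the last script left them, time stands still between calls to the robot, and variables do not carry over. Pictures are saved under pics/ and viewed, at most 10 in all, crops included, and the job is handed in when it is done.

```bash
ls; mkdir -p pics; python3 - <<'E'
from rig import arm
import cv2,numpy as np
for n in("top","side"):
    p,d=arm.read_camera(n); cv2.imwrite(f"pics/{n}0.png",p); np.savez(f"{n}0.npz",p=p,d=d)
    i=arm.camera_info(n); R=cv2.Rodrigues(np.array(i["rvec"],float))[0]
    print(n,i,"C",-R.T@np.ravel(i["tvec"]),"axis",R[2])
print(arm.get_state())
E
```

```text
pics
top {'vfov': 52.48857682052248, 'cx': 285.7917541834243, 'cy': 211.54079617663012, 'rvec': array([ 2.04621191, -2.17683602,  0.23404382]), 'tvec': array([0.02804317, 0.6246013 , 0.89611584])} C [0.42200988 0.00315558 1.00788616] axis [ 0.21096006 -0.01429917 -0.97739009]
side {'vfov': 52.924622200164684, 'cx': 275.05919429560265, 'cy': 206.08188850387128, 'rvec': array([ 2.06979907, -0.78060509,  0.3923646 ]), 'tvec': array([-0.46844149,  0.32081981,  0.80158919])} C [ 0.04956213 -0.66694395  0.7194702 ] axis [ 0.53262859  0.6201336  -0.57596971]
{'clock': 0.1, 'q': array([ 6.26731329e+01,  2.05926109e+01,  8.65897467e+01,  4.02986511e-04,
        7.29087940e+01, -6.59398975e+00]), 'qd': array([ 0.14759141, -0.16071836, -0.16028054, -0.11487503,  0.04764066,
        0.01507902]), 'joint_efforts': array([-2.22732297e-05, -5.16352844e+01, -2.71408957e+01,  6.74959668e-02,
        2.77606049e-02, -6.43914677e-05]), 'position': array([0.21212984, 0.56061448, 0.22192628]), 'orientation': array([[-9.35240243e-01,  3.54012917e-01, -7.36298070e-04],
       [ 3.54013632e-01,  9.35239199e-01, -1.41026698e-03],
       [ 1.89362090e-04, -1.57959799e-03, -9.99998735e-01]]), 'wrist_force': array([ 0.03374765, -0.27412575,  0.89870728]), 'wrist_torque': array([-0.03217187,  0.03185147, -0.03758733]), 'finger_force': 0.0, 'finger_gap': 0.08776955494382253}
```

View pics/top0.png

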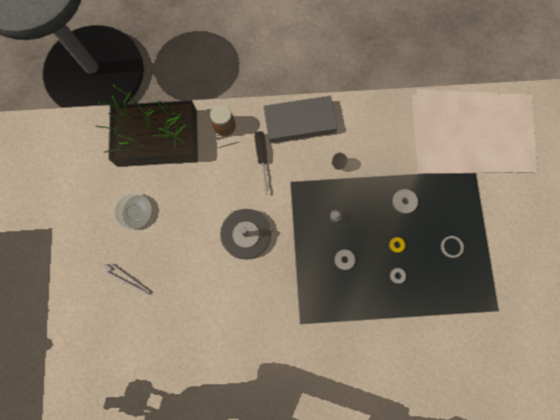

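View pics/side0.png

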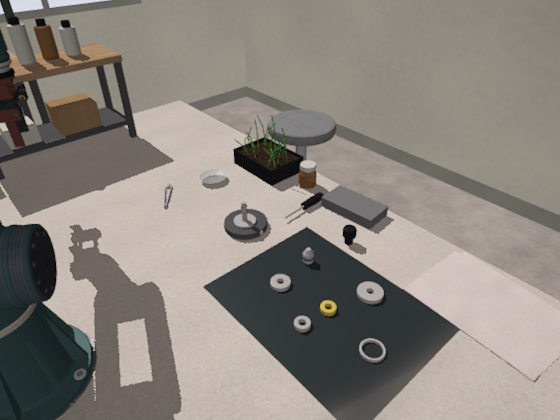

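Top view: hub at about (246,234). Candidates for the spacers: bright ring (405,201), which looks like the large; (345,260), the medium; (398,276), the small. The yellow look-alike is at (398,244) and the thin filter ring at (452,247). The side view agrees: 370,293 / 281,283 / 302,324, yellow 328,308, filter 372,350. The sizes get measured next.

```bash
cat > vis.py <<'E'
import cv2,numpy as np
from rig import arm
def cam(n):
    i=arm.camera_info(n); R=cv2.Rodrigues(np.array(i["rvec"],float))[0]
    f=210/np.tan(np.radians(i["vfov"]/2)); return R,np.ravel(i["tvec"]),f,i["cx"],i["cy"]
def ray(n,uv,z):
    R,t,f,cx,cy=cam(n); uv=np.atleast_2d(np.asarray(uv,float))
    d=np.c_[(uv[:,0]-cx)/f,(uv[:,1]-cy)/f,np.ones(len(uv))]@R; C=-R.T@t
    return C+d*((z-C[2])/d[:,2])[:,None]
def proj(n,X):
    R,t,f,cx,cy=cam(n); c=R@np.asarray(X,float)+t; return np.array([f*c[0]/c[2]+cx,f*c[1]/c[2]+cy])
def cloud(n,d):
    R,t,f,cx,cy=cam(n); v,u=np.indices(d.shape)
    c=np.stack([(u-cx)/f*d,(v-cy)/f*d,d],-1); return (c-t)@R
E
python3 - <<'E'
from vis import *
seeds={"top":{"L":(405,201),"M":(345,260),"S":(398,276),"Y":(398,244),"F":(452,247)},"side":{"L":(370,293),"M":(281,283),"S":(302,324),"Y":(328,308),"F":(372,350)}}
crops=[]
for n in seeds:
    z=np.load(n+"0.npz"); p,d=z["p"],z["d"]; P=cloud(n,d)
    m=(p.max(2)>85).astype(np.uint8)
    k,lab=cv2.connectedComponents(m)
    for s,(u,v) in seeds[n].items():
        sub=lab[v-12:v+13,u-12:u+13]; l=np.bincount(sub[sub>0]).argmax()
        cs,_=cv2.findContours((lab==l).astype(np.uint8),cv2.RETR_EXTERNAL,cv2.CHAIN_APPROX_NONE)
        c=max(cs,key=cv2.contourArea)[:,0]
        w=ray(n,c,.012 if s!="F" else .008)[:,:2].astype(np.float32); (x,y),r=cv2.minEnclosingCircle(w)
        ring=P[lab==l]; 
        print(n,s,"c %.4f %.4f dia %.4f"%(x,y,2*r),"depth z med %.4f c"%np.median(ring[:,2]),ring[:,:2].mean(0).round(4), "depth n",(d[lab==l]>0).mean().round(2))
    hu,hv=(246,234) if n=="top" else (245,220)
    c=p[hv-40:hv+40,hu-45:hu+45]; 
    q=P[hv-40:hv+40,hu-45:hu+45].reshape(-1,3); t=q[(q[:,2]>.079)&(q[:,2]<.09)]; ft=q[(q[:,2]>.016)&(q[:,2]<.0225)]; 
    print(n,"top pts",len(t),t.mean(0) if len(t) else 0,t.min(0),t.max(0)); print(" foot",len(ft),cv2.minEnclosingCircle(ft[:,:2].astype(np.float32)))
    crops.append(cv2.resize(c,None,fx=4,fy=4,interpolation=cv2.INTER_CUBIC)); 
    z2=cv2.resize(p[180:300,325:475] if n=="top" else p[260:380,255:405],(360,288),interpolation=cv2.INTER_CUBIC)
    crops[-1]=np.vstack([crops[-1][:300],z2])
cv2.imwrite("pics/crop.png",np.hstack(crops))
E
```

```text
top L c 0.6468 -0.2985 dia 0.0628 depth z med 0.0121 c [ 0.6464 -0.2979] depth n 1.0
top M c 0.5151 -0.1404 dia 0.0491 depth z med 0.0122 c [ 0.5142 -0.1397] depth n 0.99
top S c 0.4701 -0.2604 dia 0.0375 depth z med 0.0119 c [ 0.4701 -0.2609] depth n 1.0
top Y c 0.5417 -0.2671 dia 0.0391 depth z med 0.0117 c [ 0.5422 -0.2676] depth n 1.0
top F c 0.5293 -0.3979 dia 0.0545 depth z med 0.0079 c [ 0.5287 -0.3962] depth n 0.99
top top pts 30 [0.58641138 0.08705307 0.08374271] [0.57981416 0.08153019 0.08044346] [0.59251743 0.09269387 0.08715761]
 foot 1331 ((0.5923893451690674, 0.08631452172994614), 0.06275486946105957)
side L c 0.6434 -0.3007 dia 0.0701 depth z med 0.0113 c [ 0.6392 -0.3022] depth n 0.99
side M c 0.5120 -0.1428 dia 0.0587 depth z med 0.0113 c [ 0.5104 -0.1445] depth n 0.99
side S c 0.4674 -0.2622 dia 0.0436 depth z med 0.0108 c [ 0.4673 -0.262 ] depth n 1.0
side Y c 0.5391 -0.2694 dia 0.0456 depth z med 0.0106 c [ 0.5386 -0.269 ] depth n 1.0
side F c 0.5282 -0.3988 dia 0.0572 depth z med 0.0064 c [ 0.5276 -0.398 ] depth n 1.0
side top pts 18 [0.58593534 0.08395724 0.08270139] [0.5793361  0.07863304 0.07916421] [0.59350044 0.09162728 0.084611  ]
 foot 651 ((0.6325914859771729, 0.17879953980445862), 0.16270090639591217)
```

View pics/crop.png

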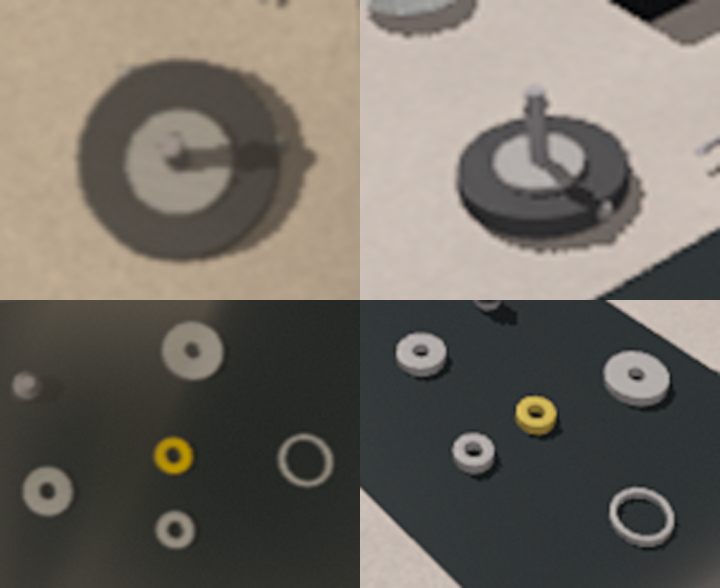

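Top left, the hub crop shows the spindle at about (246,234) with its shadow to the right, on the bright seat disc. The lower crops confirm the choice. The plain grey rings measure about 63, 49 and 37.5 mm (L, M, S), yellow is separate, and the filter ring is thin. All tops sit at about 12 mm, as they should. Next I fit the seat disc and pick the large one, with two crossed squeezes to centre it in the gripper.

```bash
cat > act.py <<'E'
from vis import *
R0=np.array([[-1,0,0],[0,1,0],[0,0,-1.]]); R90=np.array([[0,1,0],[1,0,0],[0,0,-1.]])
def say(*a): s=arm.get_state(); print("t%.2f"%s["clock"],s["position"].round(4),"F",s["wrist_force"].round(1),"gap %.4f ff %.1f q6 %.0f"%(s["finger_gap"],s["finger_force"],s["q"][5]),*a)
def pick(xy,dia):
    p=lambda z:[xy[0],xy[1],z]
    arm.goto(p(.05),R90); arm.grip(dia+.015); say("above")
    arm.move_l(p(.003)); arm.grip(dia-.004,5); say("sq1")
    arm.grip(dia+.015); arm.goto(p(.003),R0); arm.grip(dia-.004,40); say("sq2")
    arm.move_l(p(.125),rate=.3); say("up")
E
python3 - <<'E'
from act import *
for n,b in(("top",(200,190,295,280)),("side",(210,195,275,240))):
    p=np.load(n+"0.npz")["p"]; g=p.max(2).copy(); x0,y0,x1,y1=b
    s=proj(n,[.586,.086,.026]).round().astype(int)
    m=np.zeros_like(g); m[y0:y1,x0:x1]=g[y0:y1,x0:x1]>110
    k,lab,st,_=cv2.connectedComponentsWithStats(m)
    yy,xx=np.indices(g.shape); near=(abs(xx-s[0])<12)&(abs(yy-s[1])<8)&(lab>0)
    l=np.bincount(lab[near]).argmax(); c=max(cv2.findContours((lab==l).astype(np.uint8),0,1)[0],key=cv2.contourArea)
    w=ray(n,c[:,0],.026)[:,:2].astype(np.float32)
    print(n,s,st[l],cv2.minEnclosingCircle(w))
for xy in([.6467,-.2985],[.515,-.140],[.470,-.2605],[.586,.087]):
    for R in(R0,R90): 
        q=arm.inverse_kinematics([*xy,.003],R); print(xy,None if q is None else np.round(q))
E
```

```text
top [245 234] [232 221  27  27 474] ((0.5862979888916016, 0.08677129447460175), 0.03136342018842697)
side [245 220] [233 214  17  14 142] ((0.583443284034729, 0.08801738917827606), 0.03217184916138649)
[0.6467, -0.2985] [ -30.   42.   82.   -0.   56. -120.]
[0.6467, -0.2985] [-30.  42.  82.  -0.  56. -30.]
[0.515, -0.14] [ -23.   32.  106.   -0.   42. -113.]
[0.515, -0.14] [-23.  32. 106.  -0.  42. -23.]
[0.47, -0.2605] [ -36.   32.  106.   -0.   42. -126.]
[0.47, -0.2605] [-36.  32. 106.  -0.  42. -36.]
[0.586, 0.087] [  2.  35.  98.  -0.  46. -88.]
[0.586, 0.087] [ 2. 35. 98. -0. 46.  2.]
```

```bash
python3 - <<'E'
from act import *
pick([.6467,-.2985],.060)
E
```

```text
t3.95 [ 0.6467 -0.2985  0.05  ] F [-0.  -0.1 -0.8] gap 0.0751 ff 0.0 q6 -30 above
t4.80 [ 0.6468 -0.2986  0.0032] F [ 0.2 -0.6  0.6] gap 0.0605 ff 5.0 q6 -30 sq1
t7.08 [ 0.6467 -0.2985  0.003 ] F [1.1 0.3 0.2] gap 0.0583 ff 40.0 q6 -120 sq2
t7.63 [ 0.6468 -0.2985  0.1258] F [-0.8 -0.1 -1.8] gap 0.0584 ff 40.0 q6 -120 up
```

```bash
cat >> act.py <<'E'
def thread(xy,off=.003):
    """find the spindle: descend gently at spiral points until the bore slips over its top"""
    arm.goto([*xy,.110],R0)
    pts=[(0,0)]+[(r*np.cos(a),r*np.sin(a)) for r,n in((.0014,6),(.0026,9)) for a in np.arange(n)*2*np.pi/n]
    for dx,dy in pts:
        p=np.array([xy[0]+dx,xy[1]+dy])
        arm.move_l([*p,.0855+off],rate=.1)
        hit=arm.move_l([*p,.0800+off],rate=.025,until_force=3); z=arm.get_state()["position"][2]-off
        say("try",(dx,dy),hit,"bottom %.4f"%z)
        if z<.0815: return p
        arm.move_l([*p,.0855+off],rate=.1)
def centre(p,z):
    c=np.array(p,float)
    for ax in(0,1):
        e=[]
        for s in(1,-1):
            t=c.copy(); t[ax]+=s*.003
            h=arm.move_l([*t,z],rate=.01,until_force=2); e.append(arm.get_state()["position"][ax]); say(ax,s,h)
            arm.move_l([*c,z],rate=.05)
        c[ax]=np.mean(e); arm.move_l([*c,z],rate=.05)
    return c
E
python3 - <<'E'
from act import *
p=thread([.5863,.0869]); print(p)
if p is not None: c=centre(p,arm.get_state()["position"][2]); say("centre",c)
E
```

```text
t9.82 [0.5863 0.0869 0.0831] F [ 0.2  0.1 -1.1] gap 0.0585 ff 40.0 q6 -88 try (0, 0) False bottom 0.0801
[0.5863 0.0869]
t10.21 [0.5882 0.087  0.0825] F [-0.5 -0.1 -0.7] gap 0.0587 ff 40.0 q6 -88 0 1 True
t10.77 [0.5847 0.0869 0.0829] F [1.5 0.2 0.6] gap 0.0584 ff 40.0 q6 -88 0 -1 True
t11.61 [0.5862 0.0892 0.0827] F [ 1.  -2.3  0.2] gap 0.0582 ff 40.0 q6 -88 1 1 True
t12.17 [0.586  0.085  0.0826] F [0.8 1.7 1.6] gap 0.0588 ff 40.0 q6 -88 1 -1 True
t12.67 [0.5863 0.0871 0.0829] F [-0.7 -0.2 -0.6] gap 0.0587 ff 40.0 q6 -88 centre [0.58646722 0.08714598]
```

```bash
cat >> act.py <<'E'
def home(c,zrest,dia,off=.003):
    h=arm.move_l([*c,.058+off],rate=.025,until_force=14); z=arm.get_state()["position"][2]-off; say("snap",h,"bottom %.4f"%z)
    if z>.0615: return False
    arm.wait(.2)
    if zrest<.05: arm.move_l([*c,max(zrest,.03)+.006+off],rate=.06)
    h=arm.move_l([*c,zrest-.0025+off],rate=.015,until_force=3); z=arm.get_state()["position"][2]-off; say("seat",h,"bottom %.4f"%z)
    if not h or abs(z-zrest)>.0015: return False
    arm.grip(dia+.012); arm.wait(.2); say("open"); arm.move_l([*c,.125],rate=.25); say("clear")
    return True
E
python3 - <<'E'
from act import *
print(home([.5865,.0871],.026,.060))
p,d=arm.read_camera("side"); cv2.imwrite("pics/s1.png",cv2.resize(p[160:260,180:310],None,fx=5,fy=5,interpolation=cv2.INTER_CUBIC))
E
```

```text
t13.70 [0.5862 0.0871 0.0607] F [ 1.2 -0.6 -2.8] gap 0.0587 ff 40.0 q6 -88 snap False bottom 0.0577
t15.08 [0.5864 0.0871 0.0288] F [0.6 1.3 4.9] gap 0.0583 ff 40.0 q6 -88 seat True bottom 0.0258
t15.73 [0.5857 0.0871 0.0281] F [ 0.1 -0.5 -0. ] gap 0.0719 ff 0.0 q6 -88 open
t16.27 [0.5866 0.0871 0.1254] F [-1.4  0.5 -0.2] gap 0.0721 ff 0.0 q6 -88 clear
True
```

```bash
python3 - <<'E'
from act import *
arm.move_l([.56,.03,.13],rate=.25); pick([.515,-.140],.048)
out=[]
for n in("top","side"):
    p,d=arm.read_camera(n); u,v=proj(n,[.5865,.087,.03]).astype(int); out.append(cv2.resize(p[v-45:v+35,u-45:u+45],None,fx=4,fy=4,interpolation=cv2.INTER_CUBIC))
    q=cloud(n,d)[v-45:v+35,u-45:u+45].reshape(-1,3); r=np.hypot(q[:,0]-.5865,q[:,1]-.087); print(n,"z of ring top",np.percentile(q[(r>.012)&(r<.026),2],[10,50,90]).round(4))
cv2.imwrite("pics/s1.png",np.hstack(out))
E
```

```text
t18.25 [ 0.5152 -0.1398  0.0502] F [1.5 0.  1. ] gap 0.0628 ff 0.0 q6 -23 above
t19.10 [ 0.5154 -0.1401  0.0036] F [-0.2  0.1  3.3] gap 0.0483 ff 5.0 q6 -23 sq1
t21.38 [ 0.515 -0.14   0.003] F [-0.8  0.5  0.2] gap 0.0464 ff 40.0 q6 -113 sq2
t21.93 [ 0.5151 -0.14    0.1254] F [ 0.2  0.9 -1.3] gap 0.0467 ff 40.0 q6 -113 up
top z of ring top [0.0358 0.0378 0.0401]
side z of ring top [0.0361 0.0375 0.0392]
```

View pics/s1.png

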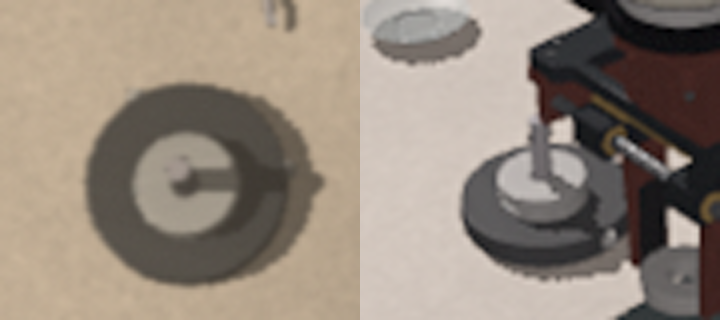

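The crops show the large spacer flat on the seat around the spindle (left crop about (185,180), top at 38 mm as expected). The medium one is held in the gripper (right crop, lower right). It goes on next.

```bash
python3 - <<'E'
from act import *
c=[.5865,.0871]
p=thread(c)
if p is not None and home(p,.038,.048):
    arm.move_l([.56,.03,.13],rate=.25); pick([.470,-.2605],.036)
    for n in("top","side"):
        P=cloud(n,arm.read_camera(n)[1]); u,v=proj(n,[.5865,.087,.05]).astype(int)
        q=P[v-45:v+35,u-45:u+45].reshape(-1,3); r=np.hypot(q[:,0]-.5865,q[:,1]-.087); print(n,"z of ring top",np.percentile(q[(r>.012)&(r<.020),2],[10,50,90]).round(4))
E
```

```text
t23.71 [0.5865 0.0871 0.083 ] F [-0.5 -0.  -1.3] gap 0.0470 ff 40.0 q6 -88 try (0, 0) False bottom 0.0800
t24.74 [0.5862 0.0871 0.0607] F [-0.3 -0.6 -3. ] gap 0.0465 ff 40.0 q6 -88 snap False bottom 0.0577
t25.78 [0.5867 0.0871 0.0409] F [ 0.2 -0.9  5. ] gap 0.0466 ff 40.0 q6 -88 seat True bottom 0.0379
t26.43 [0.5859 0.0871 0.0401] F [ 0.2 -0.7  0.2] gap 0.0598 ff 0.0 q6 -88 open
t26.93 [0.5869 0.0871 0.1258] F [-1.   0.6 -0.1] gap 0.0603 ff 0.0 q6 -88 clear
t28.92 [ 0.4703 -0.2601  0.0502] F [ 0.3  0.4 -1.1] gap 0.0507 ff 0.0 q6 -36 above
t29.78 [ 0.4704 -0.2608  0.0036] F [-1.   0.5  4. ] gap 0.0350 ff 5.0 q6 -36 sq1
t32.09 [ 0.47   -0.2605  0.003 ] F [-0.2  0.5 -0.1] gap 0.0339 ff 40.0 q6 -126 sq2
t32.65 [ 0.4701 -0.2606  0.1255] F [-0.3 -0.  -1.4] gap 0.0340 ff 40.0 q6 -126 up
top z of ring top [0.0481 0.0501 0.0523]
side z of ring top [0.0483 0.0498 0.0512]
```

```bash
python3 - <<'E'
from act import *
p=thread([.5865,.0871])
if p is not None and home(p,.050,.036):
    arm.move_l([.50,-.15,.15],rate=.25); out=[]
    for n in("top","side"):
        I,d=arm.read_camera(n); P=cloud(n,d); u,v=proj(n,[.5865,.087,.05]).astype(int); out.append(cv2.resize(I[v-40:v+40,u-45:u+45],None,fx=4,fy=4,interpolation=cv2.INTER_CUBIC))
        q=P[v-45:v+35,u-45:u+45].reshape(-1,3); r=np.hypot(q[:,0]-.5865,q[:,1]-.087); print(n,"z of ring top",np.percentile(q[(r>.010)&(r<.015),2],[10,50,90]).round(4))
    cv2.imwrite("pics/s3.png",np.hstack(out))
E
```

```text
t34.86 [0.5865 0.0871 0.0831] F [ 0.1  0.3 -0.6] gap 0.0343 ff 40.0 q6 -88 try (0, 0) False bottom 0.0801
t35.89 [0.5862 0.0871 0.0607] F [ 0.5 -0.4 -1.5] gap 0.0341 ff 40.0 q6 -88 snap False bottom 0.0577
t36.33 [0.5862 0.0871 0.0601] F [ 1.4  0.6 -0.7] gap 0.0342 ff 40.0 q6 -88 seat True bottom 0.0571
```

The descent stopped early at 57.1 mm. Wrist force was near zero, so it was a transient and not the seat. I'll carry on gently.

```bash
python3 - <<'E'
from act import *
c=[.5865,.0871]; arm.wait(.3)
h=arm.move_l([*c,.0545],rate=.02,until_force=9); say("down",h); arm.wait(.3)
h=arm.move_l([*c,.0505],rate=.012,until_force=4); z=arm.get_state()["position"][2]-.003; say("seat",h,z)
if abs(z-.050)<.001:
    arm.grip(.048); arm.wait(.2); arm.move_l([*c,.125],rate=.25); arm.move_l([.50,-.15,.15],rate=.25); say()
    out=[]
    for n in("top","side"):
        I,d=arm.read_camera(n); P=cloud(n,d); u,v=proj(n,[.5865,.087,.05]).astype(int); out.append(cv2.resize(I[v-40:v+40,u-45:u+45],None,fx=4,fy=4,interpolation=cv2.INTER_CUBIC))
        q=P[v-45:v+35,u-45:u+45].reshape(-1,3); r=np.hypot(q[:,0]-.5865,q[:,1]-.087); print(n,"z of ring top",np.percentile(q[(r>.010)&(r<.015),2],[10,50,90]).round(4))
    cv2.imwrite("pics/s3.png",np.hstack(out))
E
```

```text
t37.04 [0.586  0.0871 0.0541] F [ 0.8  0.4 -0.6] gap 0.0340 ff 40.0 q6 -88 down False
t37.62 [0.5868 0.0871 0.0528] F [-0.5 -0.4  6.3] gap 0.0340 ff 40.0 q6 -88 seat True 0.04984429731944323
t39.88 [ 0.4998 -0.1492  0.1495] F [ 0.1 -0.1 -0. ] gap 0.0483 ff 0.0 q6 -114
top z of ring top [0.0602 0.062  0.0645]
side z of ring top [0.0598 0.0617 0.0636]
```

View pics/s3.png

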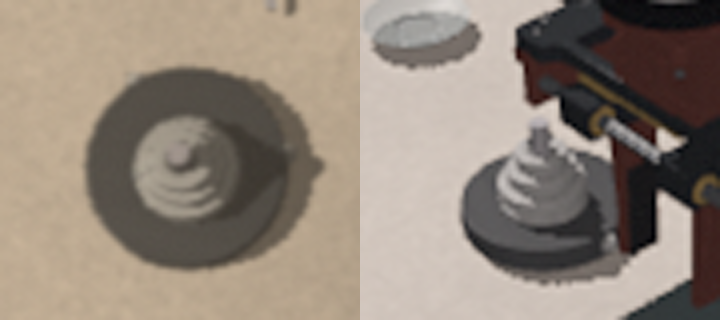

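The crops show all three spacers stacked large, medium, small around the spindle (left crop about (182,165), right crop about (540,175)). The top face is at 62 mm, as expected, and the gripper is clear.

```bash
python3 -c "from rig import arm; print(arm.job_done())"
```

```text
the job is handed in; nothing more can be done
None
```

The three spacers are on the spindle in order (large, medium, small), each pushed past the catch and flat on the one below, and the job was handed in at about 40 s; the result was not reported back to me.

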